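# Tap the drive arbor home in the bench mixer

### The job

Fit the yellow arbor to the bench mixer: lift it out of the wooden block, enter its tapered shank upright in the socket on top of the mixer, and tap or press it straight down on its crown until it is firmly wedged, so that friction alone holds it when you let go. It is firm when it takes a push of about 20 N; how deep that is differs from one worn socket to the next, so go by feel, and never drive it with more than 25 N. Leave the blue arbor in the block and the clamp and the green cup where they are.

Things in the scene. Friction and masses are not known exactly. Their poses are not given: they have to be found in the camera images.
- yellow_arbor_crown (a point): Centre of the crown (the grip) of the yellow arbor: a round yellow plastic crown 28 mm across and 30 mm tall with a flat top. z runs up along the arbor. It starts upright in one of the two holes of the wooden block. This point lies 15 mm below the crown's top, 15 mm above the top of the collar under it and 91 mm above the tip of the shank.
- yellow_arbor_tip (a point): Centre of the lower end of the yellow arbor's steel shank, 91 mm below the crown's centre on the same axis. From the tip up: a cone 12 mm across at the tip and 27.5 mm across 55 mm higher, then a neck 27.5 mm across up to 70 mm, then a collar 38 mm across and 6 mm thick (on which the arbor stands in the block), then the crown; 106 mm in all.
- yellow_arbor: The whole yellow arbor, 106 mm tall, 160 to 260 g, round about its z axis, which points up; origin at the tip of the shank.
- socket_mouth (a point): Centre of the mouth of the mixer's socket: a hole 34 mm across in a light metal ring, level with its top face, 70 mm above the table; z up. Inside, four sprung steel jaws tapered like the shank centre it (a tip up to 5 mm off the axis still enters). They first touch the cone all round with the tip 40 to 61 mm below the mouth: this differs each time and cannot be seen from outside.
- mixer: Bench mixer, fixed: grey round head 116 mm across, socket on its axis; dark casing behind, 50 mm tall, to 103 mm from the axis along its +x, with a knob up to 60 mm. Origin on the table below the socket; z up. Once the jaws touch, each further mm takes about 10 N more push; the shank stays where it was pushed to (friction). The collar never reaches the ring: there is no stop.
- blue_arbor_crown (a point): Centre of the crown of the blue arbor, which is the same size as the yellow one and stands in the other hole of the block, 100 mm from it. Bystander; its top is 116 mm above the table.
- rack: The wooden block, fixed, 70 x 180 x 80 mm tall, with two holes 31 mm across through it on its long y axis, 50 mm either side of the middle; origin under its centre. Either arbor may be in either hole. The shank hangs 70 mm deep in the hole and the collar rests on the block's top.
- spring_clamp: Orange and black spring clamp lying flat, 47 x 104 x 16 mm, long in its y; origin at the centre of its underside. Bystander.
- green_cup: Corrugated grey paper cup, light green inside, 90 mm across and 109 mm tall; origin at the centre of its underside. Bystander.
There are look-alikes about, which are no part of the job. Leave any pink look-alike of the yellow_arbor alone. What is shaped like the mixer but pink is not meant.

How it is judged:
By the outcome, as a careful person would: the job done as asked, in the order asked, and still so for the second after the job is handed in, with the robot touching nothing.
It also fails if it takes over 45 s, if anything falls off the work surface, if the arm or the gripper's body presses on something with over 40 N, if the wrist force passes 120 N, or if a joint passes its speed limit or range.

### The arm

A 7-joint arm with a two-finger parallel gripper is mounted at the origin on a cart in front of the work surface, level with it; the furniture and walls round the work are solid. World frame = base frame: x ahead of the robot, y to its left, z up, the work surface at z = 0. Lengths are in m, angles in rad, forces in N, time in s.
With the tool pointing down it reaches from about 0.425 to 0.875 m from the base axis. Payload 9.9 kg.
Tool frame: the origin (TCP) lies between the finger pads; the fingertips stand 8 mm ahead of it and the grasp point (between the pads) lies 11 mm behind it; z points along the fingers, y is the direction in which the jaws open and shut (so a half turn about z gives the same grasp; the last joint's range is limited). The gripper opens to 85 mm and grips with 20 to 120 N. Pads are 22 mm wide; open, the fingers measure 114 mm over their backs; the gripper's body (76 mm by 85 mm) begins 54 mm behind the grasp point. The pads swing forward as they close: fully open they stand 13 mm farther back than shut.
Start: joints at [-1.292, 0.576, 0.025, 1.437, -0.015, 1.129, -0.057], TCP at [0.24, 0.631, 0.239] pointing down, gripper open.
Joint ranges: [-2.76, 2.76], [-0.34, 2.15], [-1.52, 1.57], [0.19, 2.46], [-1.09, 4.23], [0.17, 1.99], [-2.82, 2.82]. Speed limits (rad/s): [2.22, 2.22, 3.01, 3.01, 3.14, 3.14, 3.14].

### API

Orientations are given as a unit quaternion [x, y, z, w].
In Python, from workcell import ctrl, optics, ticket gives the robot as it stands.
- The arm moves only by the tool apply_moves, never from a script. Its argument "deltas" is a list of rows, each a list of 7 numbers: the turn, a rotation vector about the tool's x, y, z in degrees, then the shift along the tool's x, y, z in mm, then the opening, from 0 (shut) to 1 (fully open). A call has 1 to 12 rows; each row is the pose to reach, as a shift and turn from the pose commanded when the call began, along the tool's axes at that moment; what a row does not reach only later rows make up. A row lasts 1/10 s, in which the tool goes at most 50 mm and 8.59 degrees, less where a joint would pass 70% of its speed; a pose out of reach is approached as far as the arm can. A call with a gripper value outside its range is refused whole. The fingers move at their own pace and stop on an object; the grip force is fixed at half the most. Time passes only in rows, so rows that repeat a pose let the fingers close. It gives the time, the measured TCP pose, the force and the opening at its end, in the units of the state.
- ctrl.get_state(): the state, without advancing time (a new reading comes with each control period).
- optics.get_image(name): name is "scene" or "top"; returns the picture (400x640x3 uint8, red, green, blue); there is no depth.
- optics.calibration(name): a dict with "intrinsics" (3x3 intrinsics, pixels), "R" (3x3) and "t" (3): a world point X has camera coordinates R X + t. Camera axes: x right, y down, z forward; pixel columns grow to the right and rows downward; lengths in m; the calibration is good to about 2 mm. A picture is of the moment at which its call begins. calibration takes no time and is no camera call.
- ticket.finish_job(): hands the job in, once; it reports no verdict.
Trained networks look in the newest picture that a camera, given by its name, has taken for a name from the list of things; names that differ only in an ending like _2 or _b are one class to them, and where a whole thing is asked for, a point or a joint stands for the part that bears it (a point fixed in the world has none). Each returns a list of dicts, best first, with "conf" (0 to 1); they miss things now and then, are a little off and sometimes report something else, mostly with a low value. They report only what shows in the picture. A call takes as long as a camera call. They do not tell look-alikes from the thing itself.
- optics.find_in(camera, thing): "rect" ([left, top, right, bottom] in pixels, round what is visible of it).
The state is a dict: "t": time; "qpos": joint angles; "qvel": joint speeds; "effort": joint torques, N m; "ee_pos": TCP position; "eef_rot": TCP orientation; "wrist_force": force on the tool from outside, world axes, zero at the start; "ft_torque": the same for the moment, N m; "width": finger opening in m.
Only numpy, scipy, OpenCV 4.12 (cv2) and the standard library are available. Lean on these libraries where they do the work, as an engineer would, in place of code of your own. Each camera call takes 0.05 s, during which the arm holds its last target.

## Working session

There is one attempt and no reset: what is moved stays moved. The work goes in short steps, Python scripts to look and compute and a tool call to move; the robot and the scene stay as the last step left them, time stands still between calls to the robot, and variables do not carry over. Pictures are saved under pics/ and viewed, and the job is handed in when it is done.

Besides the shell and the picture viewer there is one more tool, called as name([rows], argument=value, ...), one row to a line, values as JSON. apply_moves: Moves the arm, as the interface text tells. Its arguments: {"type":"object","properties":{"deltas":{"type":"array"}},"required":["deltas"]}

```bash
mkdir -p pics; ls; python3 - <<'E'
from workcell import ctrl, optics, ticket
import cv2,numpy as np
s=ctrl.get_state();print({k:np.round(v,3).tolist() for k,v in s.items()})
for n in("scene","top"):
    im=optics.get_image(n);cv2.imwrite(f"pics/{n}0.png",im[:,:,::-1])
    c=optics.calibration(n);print(n,c)
    for th in ("yellow_arbor","yellow_arbor_crown","blue_arbor_crown","socket_mouth","mixer","rack","spring_clamp","green_cup"):
        print(th,[(np.round(d['rect']).tolist(),round(d['conf'],2)) for d in optics.find_in(n,th)])
E
```

```text
pics
{'t': 0.0, 'qpos': [-1.292, 0.577, 0.025, 1.438, -0.015, 1.129, -0.056], 'qvel': [-0.002, -0.0, -0.001, 0.0, -0.0, 0.0, 0.001], 'effort': [0.001, -76.577, 2.251, -28.596, 0.015, 0.013, -0.0], 'ee_pos': [0.239, 0.631, 0.238], 'eef_rot': [0.18, 0.984, -0.001, -0.0], 'wrist_force': [1.499, -0.421, -0.598], 'ft_torque': [0.041, 0.011, 0.023], 'width': 0.085}
scene {'intrinsics': array([[495.05846106,   0.        , 323.37658217],
       [  0.        , 495.05846106, 194.9121245 ],
       [  0.        ,   0.        ,   1.        ]]), 'R': array([[ 0.77523266, -0.63152503, -0.01380072],
       [-0.3041934 , -0.35408872, -0.88435714],
       [ 0.55360699,  0.68978062, -0.46660689]]), 't': array([-0.5136692 ,  0.23216236,  0.92464213])}
yellow_arbor [([196.0, 173.0, 209.0, 215.0], 0.71), ([230.0, 166.0, 246.0, 183.0], 0.49)]
yellow_arbor_crown [([268.0, 173.0, 283.0, 218.0], 0.89), ([192.0, 172.0, 212.0, 215.0], 0.64), ([234.0, 164.0, 246.0, 178.0], 0.62)]
blue_arbor_crown [([226.0, 148.0, 238.0, 166.0], 0.5)]
socket_mouth [([363.0, 250.0, 440.0, 321.0], 0.73), ([316.0, 208.0, 382.0, 265.
[... 702 characters left out ...]
bor [([212.0, 277.0, 228.0, 292.0], 0.76), ([333.0, 173.0, 388.0, 246.0], 0.56), ([268.0, 221.0, 282.0, 234.0], 0.49), ([226.0, 237.0, 241.0, 252.0], 0.48)]
yellow_arbor_crown [([212.0, 274.0, 227.0, 294.0], 0.78), ([223.0, 235.0, 242.0, 251.0], 0.6), ([268.0, 216.0, 282.0, 236.0], 0.56), ([211.0, 116.0, 246.0, 160.0], 0.29)]
blue_arbor_crown [([183.0, 223.0, 199.0, 235.0], 0.66)]
socket_mouth [([331.0, 175.0, 389.0, 240.0], 0.9), ([408.0, 189.0, 470.0, 253.0], 0.79)]
mixer [([410.0, 190.0, 470.0, 252.0], 0.72), ([334.0, 176.0, 383.0, 243.0], 0.71)]
rack [([171.0, 210.0, 254.0, 262.0], 0.89)]
spring_clamp [([263.0, 144.0, 302.0, 166.0], 0.65)]
green_cup [([213.0, 116.0, 247.0, 158.0], 0.62)]
```

View pics/scene0.png

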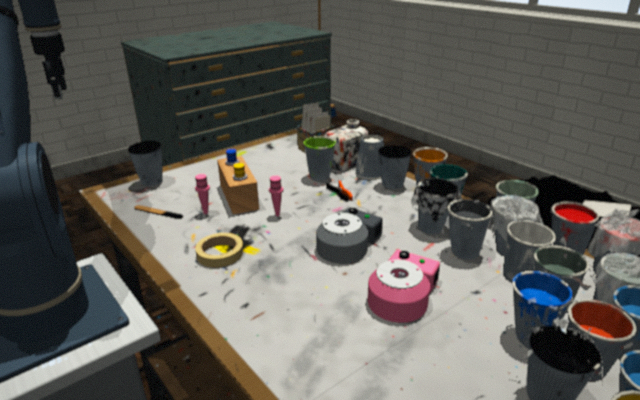

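View pics/top0.png

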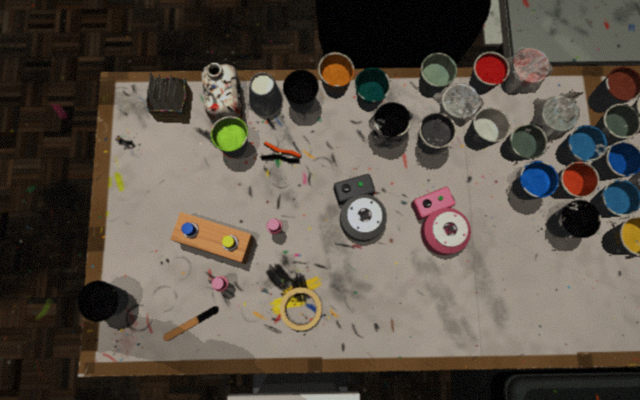

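```bash
python3 - <<'E'
import cv2
a=cv2.imread('pics/top0.png')[130:310,160:480];cv2.imwrite('pics/topcrop0.png',cv2.resize(a,(800,450),interpolation=cv2.INTER_CUBIC))
a=cv2.imread('pics/scene0.png')[130:330,180:450];cv2.imwrite('pics/scenecrop0.png',cv2.resize(a,(800,592),interpolation=cv2.INTER_CUBIC))
E
```

```text
(no output)
```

View pics/topcrop0.png

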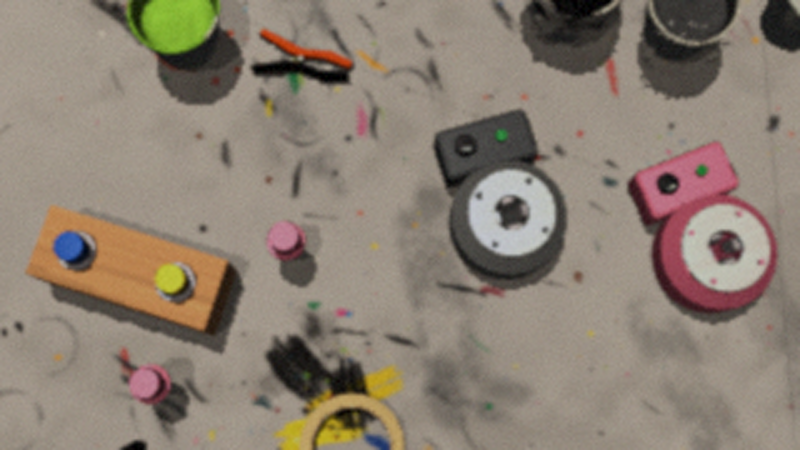

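View pics/scenecrop0.png

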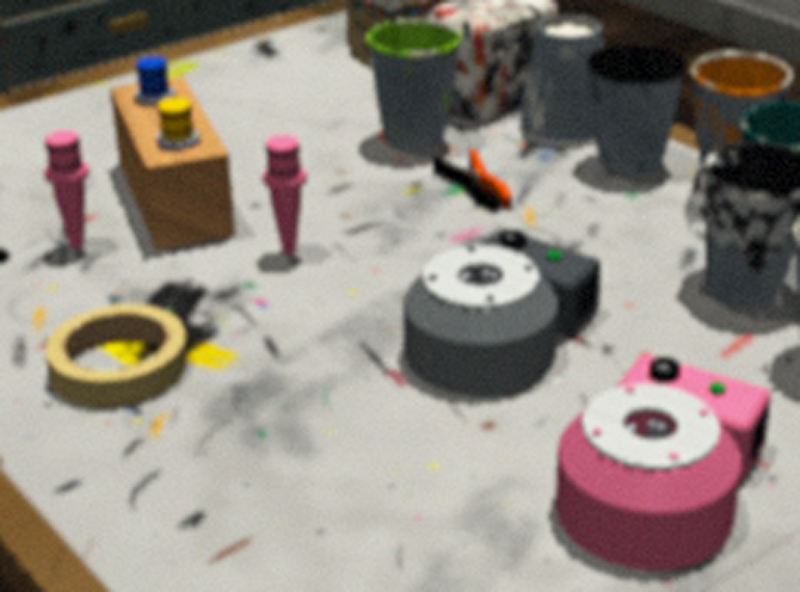

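The scene view shows the yellow arbor in the block's near/right hole at (239,172). The grey mixer is at (343,225). The top view shows the yellow crown at (228,242) and the grey mixer's ring at (365,215). The pink mixer and two pink arbors are decoys.

```bash
cat > h.py <<'E'
import cv2,numpy as np
from workcell import ctrl, optics, ticket
def ray(n,uv,z):
    c=optics.calibration(n);K,R,t=c['intrinsics'],c['R'],c['t']
    d=R.T@np.linalg.inv(K)@np.array([uv[0],uv[1],1.]);o=-R.T@t
    return o+d*(z-o[2])/d[2]
def proj(n,X):
    c=optics.calibration(n);p=c['intrinsics']@(c['R']@np.asarray(X)+c['t']);return p[:2]/p[2]
def yellow(im,box):
    h=cv2.cvtColor(im,cv2.COLOR_RGB2HSV);m=cv2.inRange(h,(22,150,90),(35,255,255))
    k=np.zeros_like(m);x0,y0,x1,y1=box;k[y0:y1,x0:x1]=255;m&=k
    n,l,s,c=cv2.connectedComponentsWithStats(m);i=1+np.argmax(s[1:,4]);return s[i],c[i],l==i
E
python3 - <<'E'
from h import *
T=cv2.imread('pics/top0.png')[:,:,::-1].copy();S=cv2.imread('pics/scene0.png')[:,:,::-1].copy()
# model-based fit: visible crown silhouette
def sil(n,x,y,zs=(0.086,0.116),r=.014):
    P=[proj(n,(x+r*np.cos(a),y+r*np.sin(a),z)) for z in zs for a in np.linspace(0,6.28,24)]
    m=np.zeros((400*8,640*8),np.uint8);h=cv2.convexHull(np.array(P,np.float32));M=cv2.moments(h)
    return np.array([M['m10']/M['m00'],M['m01']/M['m00']]),h.reshape(-1,2)
from scipy.optimize import least_squares
for n,im,b in(("top",T,(215,225,245,260)),("scene",S,(225,155,250,190))):
    s,c,_=yellow(im,b);print(n,s,c)
    r=least_squares(lambda p:sil(n,*p)[0]-c,ray(n,c,.1)[:2]);print('crown',r.x, np.ptp(sil(n,*r.x)[1],axis=0))
for n,im,b in(("top",T,(335,185,395,250)),("scene",S,(315,200,375,245))):
    g=im.min(axis=2);m=np.zeros_like(g);m[b[1]:b[3],b[0]:b[2]]=(g[b[1]:b[3],b[0]:b[2]]>(150))*255
    cs,_=cv2.findContours(m,cv2.RETR_EXTERNAL,cv2.CHAIN_APPROX_NONE);k=max(cs,key=cv2.contourArea)
    e=cv2.fitEllipse(k);print(n,'ring',e,ray(n,e[0],.07))
    # dark hole
    g2=cv2.GaussianBlur(g,(3,3),0);cx,cy=map(int,e[0]);mm=np.zeros_like(g);cv2.ellipse(mm,((e[0]),(e[1][0]*.6,e[1][1]*.6),e[2]),255,-1)
    h=((g2<150)&(mm>0)).astype(np.uint8);M=cv2.moments(h,True);print(' hole',M['m00'],M['m10']/M['m00'],M['m01']/M['m00'],ray(n,(M['m10']/M['m00'],M['m01']/M['m00']),.07))
# blue
h=cv2.cvtColor(T,cv2.COLOR_RGB2HSV);m=cv2.inRange(h,(105,120,60),(125,255,255));m[:215]=0;m[245:]=0;m[:,:175]=0;m[:,205:]=0
M=cv2.moments(m,True);print('blue',ray('top',(M['m10']/M['m00'],M['m01']/M['m00']),.11))
s=ctrl.get_state()
from scipy.spatial.transform import Rotation as R
print(s['t'],R.from_quat(s['eef_rot']).as_matrix().round(3))
E
```

```text
top [222 235  12  13 111] [227.42342342 240.97297297]
crown [0.50739597 0.14452635] [14.1297455 13.40657  ]
scene [233 162  11   7  57] [238.49122807 165.38596491]
crown [0.52076069 0.17247445] [11.951019  15.0004425]
top ring ((364.3986511230469, 214.62762451171875), (32.3618049621582, 33.21804428100586), 28.63180923461914) [ 0.57016881 -0.18159958  0.07      ]
 hole 153.0 364.51633986928107 214.40522875816993 [ 0.57071309 -0.18190694  0.07      ]
scene ring ((340.619384765625, 214.72564697265625), (33.6651496887207, 63.522560119628906), 86.42980194091797) [ 0.59007469 -0.15198753  0.07      ]
 hole 210.0 347.26666666666665 214.9952380952381 [ 0.60062983 -0.16259915  0.07      ]
blue [0.53782673 0.2368352  0.11      ]
0.9 [[-0.935  0.355  0.   ]
 [ 0.355  0.935 -0.   ]
 [-0.    -0.    -1.   ]]
```

```bash
python3 - <<'E'
from h import *
T=cv2.imread('pics/top0.png')[:,:,::-1].copy();S=cv2.imread('pics/scene0.png')[:,:,::-1].copy()
# overlay of the top-derived estimates on both
for n,im in(("top",T),("scene",S)):
    f=8;b=cv2.resize(im,None,fx=f,fy=f,interpolation=cv2.INTER_CUBIC)[:,:,::-1].copy()
    def circ(x,y,z,r,col):
        P=np.array([proj(n,(x+r*np.cos(a),y+r*np.sin(a),z)) for a in np.linspace(0,6.28,40)])
        cv2.polylines(b,[np.int32((P+.5)*f)],True,col,1)
    circ(.5074,.1445,.116,.014,(255,0,0));circ(.5074,.1445,.086,.019,(255,0,255))
    circ(.5702,-.1817,.07,.017,(0,0,255));circ(.5702,-.1817,0,.058,(0,255,0))
    out=[]
    for X in((.5074,.1445,.1),(.5702,-.1817,.05)):
        u,v=np.int32(proj(n,X)*f);o=b[v-200:v+200,u-200:u+200];out.append(o if o.shape==(400,400,3) else np.zeros((400,400,3),np.uint8))
    cv2.imwrite(f'pics/ov_{n}.png',np.hstack(out))
E
```

```text
(no output)
```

View pics/ov_top.png

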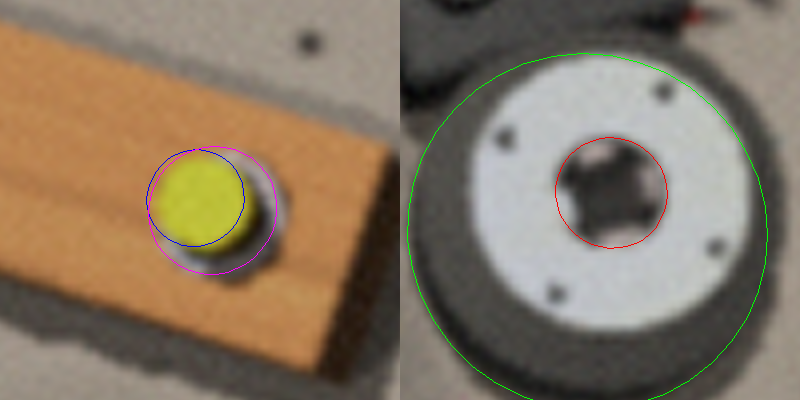

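View pics/ov_scene.png

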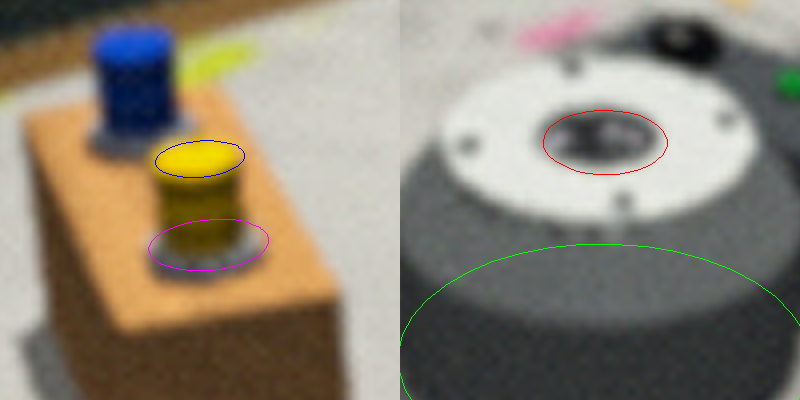

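```bash
python3 - <<'E'
from h import *
T=cv2.imread('pics/top0.png')[:,:,::-1].copy();S=cv2.imread('pics/scene0.png')[:,:,::-1].copy()
s,c,_=yellow(T,(215,225,245,260));print('crown top',ray('top',c,.116))
p=proj('scene',(.5074,.1445,.116));print('crown scene',ray('scene',p+[-.35,.1],.116))
# ring in scene: local threshold, high level
for th in(170,185,200):
    g=S.min(axis=2);m=np.zeros_like(g);b=(322,195,366,240);m[b[1]:b[3],b[0]:b[2]]=(g[b[1]:b[3],b[0]:b[2]]>th)*255
    m=cv2.morphologyEx(m,cv2.MORPH_OPEN,np.ones((2,2)))
    k=max(cv2.findContours(m,0,1)[0],key=cv2.contourArea)
    e=cv2.fitEllipse(cv2.convexHull(k));print(th,e,ray('scene',e[0],.07))
p=proj('scene',(.5702,-.1817,.07));print(p,ray('scene',p+[-.6,-.6],.07))
cy,cr=np.array(ray('top',c,.116))[:2],None
E
```

```text
crown top [0.50570376 0.14221746 0.116     ]
crown scene [0.50641142 0.14454769 0.116     ]
170 ((341.7461853027344, 214.89405822753906), (37.55972671508789, 46.1894645690918), 100.8158950805664) [ 0.59150517 -0.15420261  0.07      ]
185 ((341.5374755859375, 216.02069091796875), (35.507728576660156, 42.36526107788086), 104.20256805419922) [ 0.58785285 -0.15768596  0.07      ]
200 ((342.1939697265625, 223.28680419921875), (18.94373893737793, 37.546669006347656), 93.30509948730469) [ 0.56830144 -0.18233941  0.07      ]
[342.65655154 222.87995892] [ 0.57087449 -0.17893135  0.07      ]
```

apply_moves([
  [0,0,0,-423,-361,50,1],
  [0,0,0,-423,-361,50,1],
  [0,0,0,-423,-361,50,1],
  [0,0,0,-423,-361,50,1],
  [0,0,0,-423,-361,50,1],
  [0,0,0,-423,-361,50,1],
  [0,0,0,-423,-361,50,1],
  [0,0,0,-423,-361,50,1],
  [0,0,0,-423,-361,50,1],
  [0,0,0,-423,-361,50,1],
  [0,0,0,-423,-361,50,1],
  [0,0,0,-423,-361,50,1],
])

```text
t: 2.1
ee_pos: [0.5093, 0.1367, 0.1892]
eef_rot: [0.185, 0.983, -0.001, 0.001]
wrist_force: [-0.4, -0.1, 0.4]
width: 0.0855
```

```bash
cat > dm.py <<'E'
from h import *
from scipy.spatial.transform import Rotation as R
import sys
def delta(goal):
    s=ctrl.get_state();M=R.from_quat(s['eef_rot']).as_matrix()
    print('t',s['t'],'ee',s['ee_pos'].round(4) if hasattr(s['ee_pos'],'round') else s['ee_pos'],'F',np.round(s['wrist_force'],1))
    print('axes',M.round(3).tolist());print('tool mm',(M.T@(np.array(goal)-s['ee_pos'])*1000).round(1), 'vel',np.abs(s['qvel']).max())
if __name__=='__main__': delta([float(v) for v in sys.argv[1:4]])
E
python3 - <<'E'
from h import *
im=optics.get_image('scene');im2=optics.get_image('top')
a=cv2.resize(im[90:240,180:320],None,fx=2.8,fy=2.8);b=cv2.resize(im2[180:330,160:300],None,fx=2.8,fy=2.8)
cv2.imwrite('pics/above1.png',np.hstack([a,b])[:,:,::-1])
from dm import delta;delta([.506,.143,.19])
E
```

```text
t 2.2 ee [0.5077 0.1413 0.1892] F [0.  1.5 1.1]
axes [[-0.933, 0.359, 0.0], [0.359, 0.933, -0.001], [-0.0, -0.001, -1.0]]
tool mm [ 2.2  1.  -0.8] vel 0.0559915302349888
```

View pics/above1.png

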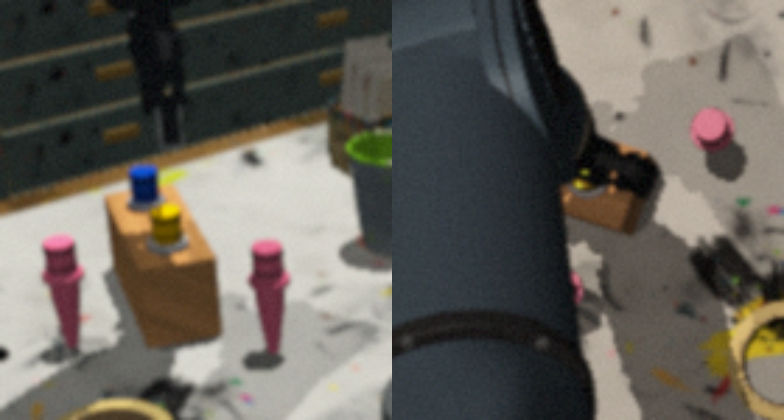

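apply_moves([
  [0,0,0,0,0,40,1],
  [0,0,0,0,0,65,1],
  [0,0,0,0,0,80,1],
  [0,0,0,0,0,88,1],
  [0,0,0,0,0,91,1],
  [0,0,0,0,0,91,1],
  [0,0,0,0,0,91,1],
])

```text
t: 2.9
ee_pos: [0.5073, 0.144, 0.0991]
eef_rot: [0.18, 0.984, 0.0, 0.001]
wrist_force: [-0.1, -1.2, -0.2]
width: 0.0858
```

```bash
python3 dm.py .506 .143 .097;python3 - <<'E'
from h import *
im=optics.get_image('scene')
cv2.imwrite('pics/low1.png',cv2.resize(im[120:230,190:300],None,fx=5,fy=5)[:,:,::-1])
E
```

```text
t 2.9 ee [0.5073 0.144  0.0991] F [-0.1 -1.2 -0.2]
axes [[-0.935, 0.354, 0.001], [0.354, 0.935, 0.001], [-0.001, 0.001, -1.0]]
tool mm [ 0.8 -1.4  2.1] vel 0.006715528869840997
```

View pics/low1.png

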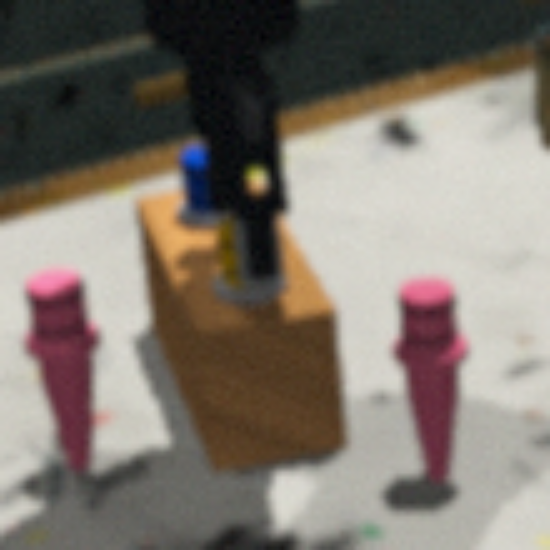

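apply_moves([
  [0,0,0,0.5,-1,1,0.6],
  [0,0,0,0.5,-1,1,0.4],
  [0,0,0,0.5,-1,1,0.2],
  [0,0,0,0.5,-1,1,0],
  [0,0,0,0.5,-1,1,0],
  [0,0,0,0.5,-1,1,0],
  [0,0,0,0.5,-1,1,0],
  [0,0,0,0.5,-1,1,0],
])

```text
t: 3.75
ee_pos: [0.5063, 0.1429, 0.0977]
eef_rot: [0.18, 0.984, 0.0, 0.0]
wrist_force: [-0.4, 0.2, 5.3]
width: 0.0261
```

apply_moves([
  [0,0,0,0,0,-8,0],
  [0,0,0,0,0,-22,0],
  [0,0,0,0,0,-42,0],
  [0,0,0,0,0,-65,0],
  [0,0,0,0,0,-88,0],
  [0,0,0,0,0,-105,0],
  [0,0,0,0,0,-112,0],
  [0,0,0,0,0,-112,0],
])

```text
t: 4.55
ee_pos: [0.5063, 0.1427, 0.21]
eef_rot: [0.18, 0.984, 0.0, 0.001]
wrist_force: [0.4, 0.4, -2.8]
width: 0.0264
```

```bash
python3 dm.py .5705 -.181 .209;python3 - <<'E'
from h import *
im=optics.get_image('scene')
cv2.imwrite('pics/lift1.png',cv2.resize(im[80:220,180:320],None,fx=4,fy=4)[:,:,::-1])
E
```

```text
t 4.55 ee [0.5063 0.1427 0.21  ] F [ 0.4  0.4 -2.8]
axes [[-0.935, 0.355, 0.001], [0.355, 0.935, 0.0], [-0.001, 0.001, -1.0]]
tool mm [-174.9 -279.8    1. ] vel 0.02757302529069263
```

View pics/lift1.png

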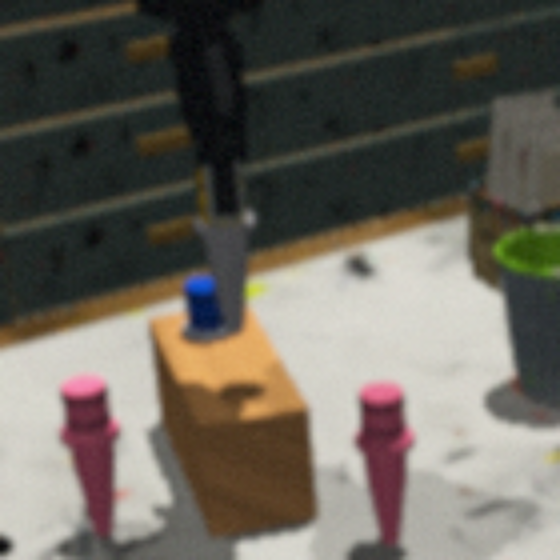

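apply_moves([
  [0,0,0,-5,-8,-15,0],
  [0,0,0,-18,-29,-20,0],
  [0,0,0,-37,-60,-20,0],
  [0,0,0,-60,-96,-20,0],
  [0,0,0,-84,-135,-20,0],
  [0,0,0,-109,-175,-20,0],
  [0,0,0,-133,-213,-20,0],
  [0,0,0,-154,-246,-20,0],
  [0,0,0,-168,-268,-20,0],
  [0,0,0,-175,-280,-20,0],
  [0,0,0,-175,-280,-20,0],
  [0,0,0,-175,-280,-20,0],
])

```text
t: 5.8
ee_pos: [0.57, -0.1796, 0.2285]
eef_rot: [0.18, 0.984, 0.001, -0.001]
wrist_force: [-0.5, 0.2, -1.9]
width: 0.0261
```

```bash
python3 dm.py .5705 -.181 .15;python3 - <<'E'
from h import *
im=optics.get_image('scene');im2=optics.get_image('top')
cv2.imwrite('pics/over_s.png',im[:,:,::-1]);cv2.imwrite('pics/over_t.png',im2[:,:,::-1])
cv2.imwrite('pics/over1.png',np.hstack([cv2.resize(im[110:260,290:390],None,fx=4,fy=4),cv2.resize(im2[130:280,310:410],None,fx=4,fy=4)])[:,:,::-1])
E
```

```text
t 5.8 ee [ 0.57   -0.1796  0.2285] F [-0.5  0.2 -1.9]
axes [[-0.935, 0.354, -0.001], [0.354, 0.935, 0.001], [0.002, 0.001, -1.0]]
tool mm [-1.1 -1.2 78.5] vel 0.017500172710241877
```

View pics/over1.png

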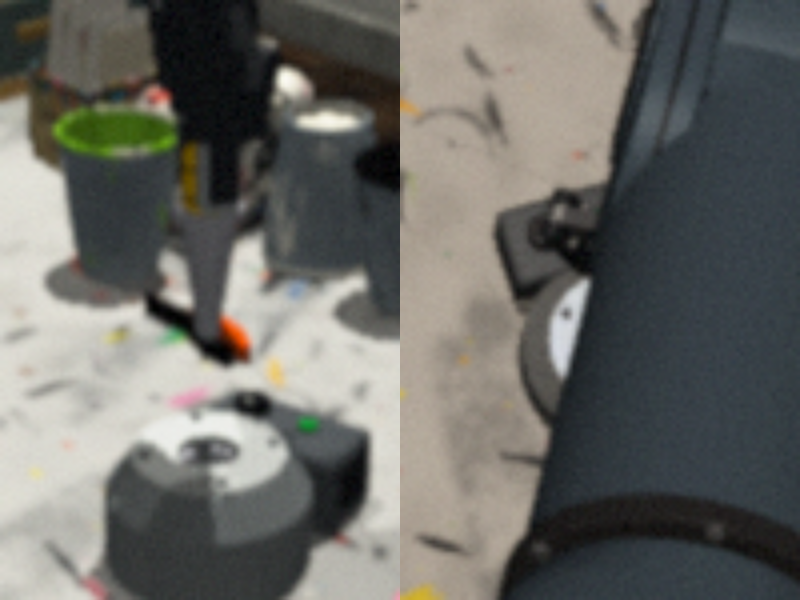

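apply_moves([
  [0,0,0,-1,-1,12,0],
  [0,0,0,-1,-1,32,0],
  [0,0,0,-1,-1,50,0],
  [0,0,0,-1,-1,60,0],
  [0,0,0,-1,-1,62,0],
  [0,0,0,-1,-1,62,0],
])

```text
t: 6.5
ee_pos: [0.571, -0.1822, 0.1672]
eef_rot: [0.18, 0.984, 0.0, -0.0]
wrist_force: [-0.1, 0.2, -2.3]
width: 0.0267
```

```bash
python3 dm.py .5705 -.181 .15;python3 - <<'E'
from h import *
im=optics.get_image('scene')
f=8;b=cv2.resize(im,None,fx=f,fy=f,interpolation=cv2.INTER_CUBIC)[:,:,::-1].copy()
s=ctrl.get_state();x,y,z=s['ee_pos'];zt=z-.0977+.010
for (X,Y,Z,r,c) in((x,y,zt,.006,(255,0,0)),(x,y,zt+.055,.01375,(255,0,0)),(x,y,zt+.076,.019,(255,0,255)),(.5705,-.181,.07,.017,(0,0,255))):
    P=np.array([proj('scene',(X+r*np.cos(a),Y+r*np.sin(a),Z)) for a in np.linspace(0,6.28,40)]);cv2.polylines(b,[np.int32((P+.5)*f)],True,c,1)
cv2.imwrite('pics/near1.png',b[150*f:240*f:1,300*f:390*f][:720,:720][:600])
cv2.imwrite('pics/near1.png',b[165*f:240*f,300*f:390*f])
print(zt)
E
```

```text
t 6.5 ee [ 0.571  -0.1822  0.1672] F [-0.1  0.2 -2.3]
axes [[-0.935, 0.354, -0.0], [0.354, 0.935, 0.0], [0.0, -0.0, -1.0]]
tool mm [ 0.9  1.  17.2] vel 0.01616437222907333
0.08003539683957314
```

View pics/near1.png

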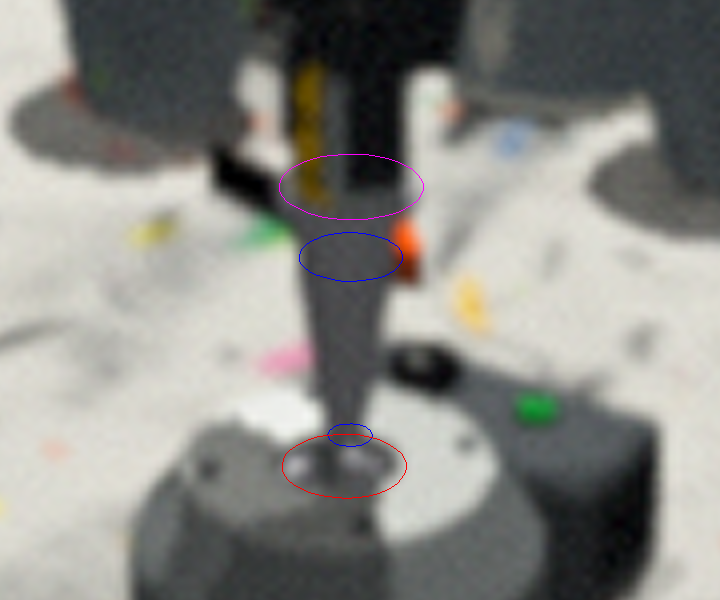

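apply_moves([
  [0,0,0,0,0.5,6,0],
  [0,0,0,0,0.5,12,0],
  [0,0,0,0,0.5,18,0],
  [0,0,0,0,0.5,24,0],
  [0,0,0,0,0.5,30,0],
  [0,0,0,0,0.5,30,0],
])

```text
t: 7.15
ee_pos: [0.5705, -0.1818, 0.1362]
eef_rot: [0.18, 0.984, 0.0, -0.001]
wrist_force: [-0.3, 0.6, -3.1]
width: 0.0261
```

apply_moves([
  [0,0,0,0,0,5,0],
  [0,0,0,0,0,10,0],
  [0,0,0,0,0,14,0],
  [0,0,0,0,0,17,0],
  [0,0,0,0,0,17,0],
])

```text
t: 7.65
ee_pos: [0.5708, -0.1813, 0.1197]
eef_rot: [0.18, 0.984, 0.0, -0.001]
wrist_force: [-0.3, 3.1, -2.7]
width: 0.0265
```

apply_moves([
  [0,0,0,0,0,1,0],
  [0,0,0,0,0,2,0],
  [0,0,0,0,0,2,0],
])

```text
t: 7.95
ee_pos: [0.5711, -0.1815, 0.1183]
eef_rot: [0.18, 0.984, 0.0, -0.0]
wrist_force: [-1.0, 6.1, -0.8]
width: 0.0265
```

apply_moves([
  [0,0,0,0,0,1,0],
  [0,0,0,0,0,1.5,0],
  [0,0,0,0,0,1.5,0],
])

```text
t: 8.25
ee_pos: [0.5712, -0.1813, 0.1169]
eef_rot: [0.18, 0.984, 0.0, 0.0]
wrist_force: [-1.5, 6.2, 1.1]
width: 0.0262
```

apply_moves([
  [0,0,0,0.6,1.2,0,0],
  [0,0,0,0.6,1.2,0,0],
  [0,0,0,0.6,1.2,0,0],
])

```text
t: 8.55
ee_pos: [0.571, -0.1809, 0.1168]
eef_rot: [0.18, 0.984, -0.0, 0.0]
wrist_force: [-1.3, 2.4, -0.0]
width: 0.0262
```

apply_moves([
  [0,0,0,0,0,1,0],
  [0,0,0,0,0,1.5,0],
  [0,0,0,0,0,1.5,0],
])

```text
t: 8.85
ee_pos: [0.571, -0.1806, 0.1152]
eef_rot: [0.18, 0.984, 0.0, 0.0]
wrist_force: [-0.3, 2.8, -1.3]
width: 0.0263
```

Depth is about 42 mm and nothing resists yet. I'll continue in small steps.

apply_moves([
  [0,0,0,0,0.5,1,0],
  [0,0,0,0,0.5,2,0],
  [0,0,0,0,0.5,2,0],
])

```text
t: 9.15
ee_pos: [0.5711, -0.1802, 0.1131]
eef_rot: [0.18, 0.984, -0.0, -0.0]
wrist_force: [-0.7, 2.4, -1.6]
width: 0.0264
```

apply_moves([
  [0,0,0,0,0.5,0.7,0],
  [0,0,0,0,0.5,1.5,0],
  [0,0,0,0,0.5,1.5,0],
])

```text
t: 9.45
ee_pos: [0.5712, -0.1798, 0.1116]
eef_rot: [0.18, 0.984, -0.0, -0.0]
wrist_force: [-0.4, 2.5, -1.9]
width: 0.0262
```

apply_moves([
  [0,0,0,0,0.4,0.7,0],
  [0,0,0,0,0.4,1.5,0],
  [0,0,0,0,0.4,1.5,0],
])

```text
t: 9.75
ee_pos: [0.5714, -0.1795, 0.1102]
eef_rot: [0.18, 0.984, -0.0, -0.0]
wrist_force: [0.1, 2.2, -2.1]
width: 0.0264
```

apply_moves([
  [0,0,0,0,0.4,0.6,0],
  [0,0,0,0,0.4,1.2,0],
  [0,0,0,0,0.4,1.2,0],
])

```text
t: 10.05
ee_pos: [0.5714, -0.1793, 0.1091]
eef_rot: [0.181, 0.984, -0.0, -0.0]
wrist_force: [-1.3, -0.7, 0.1]
width: 0.0265
```

apply_moves([
  [0,0,0,0,0,0.5,0],
  [0,0,0,0,0,1,0],
  [0,0,0,0,0,1,0],
])

```text
t: 10.35
ee_pos: [0.5716, -0.1793, 0.1085]
eef_rot: [0.181, 0.984, -0.0, 0.0]
wrist_force: [-3.1, 0.1, 5.2]
width: 0.0265
```

apply_moves([
  [0,0,0,0,0,0.5,0],
  [0,0,0,0,0,0.8,0],
  [0,0,0,0,0,0.8,0],
])

```text
t: 10.65
ee_pos: [0.5717, -0.1794, 0.108]
eef_rot: [0.181, 0.984, -0.0, 0.0]
wrist_force: [-2.6, 0.2, 8.0]
width: 0.0263
```

apply_moves([
  [0,0,0,0,0,0,0.3],
  [0,0,0,0,0,0,0.7],
  [0,0,0,0,0,0,0.7],
  [0,0,0,0,0,0,0.7],
  [0,0,0,0,0,0,0.7],
  [0,0,0,0,0,-5,0.7],
  [0,0,0,0,0,-20,0.7],
  [0,0,0,0,0,-40,0.7],
  [0,0,0,0,0,-48,0.5],
  [0,0,0,0,0,-48,0],
  [0,0,0,0,0,-48,0],
  [0,0,0,0,0,-48,0],
])

```text
t: 11.85
ee_pos: [0.5711, -0.1788, 0.1544]
eef_rot: [0.18, 0.984, 0.0, -0.001]
wrist_force: [-0.8, -0.6, 0.7]
width: 0.0015
```

```bash
python3 dm.py .5711 -.1793 .134;python3 - <<'E'
from h import *
im=optics.get_image('scene')
f=8;b=cv2.resize(im,None,fx=f,fy=f,interpolation=cv2.INTER_CUBIC)[:,:,::-1].copy()
for (X,Y,Z,r,c) in((.5713,-.1793,.126,.014,(255,0,0)),(.5713,-.1793,.096,.019,(255,0,255)),(.5713,-.1793,.07,.017,(0,0,255))):
    P=np.array([proj('scene',(X+r*np.cos(a),Y+r*np.sin(a),Z)) for a in np.linspace(0,6.28,40)]);cv2.polylines(b,[np.int32((P+.5)*f)],True,c,1)
cv2.imwrite('pics/rel1.png',b[165*f:240*f,300*f:390*f])
E
```

```text
t 11.85 ee [ 0.5711 -0.1788  0.1544] F [-0.8 -0.6  0.7]
axes [[-0.935, 0.355, -0.001], [0.355, 0.935, 0.0], [0.001, -0.0, -1.0]]
tool mm [-0.2 -0.5 20.4] vel 0.0026562904072192483
```

View pics/rel1.png

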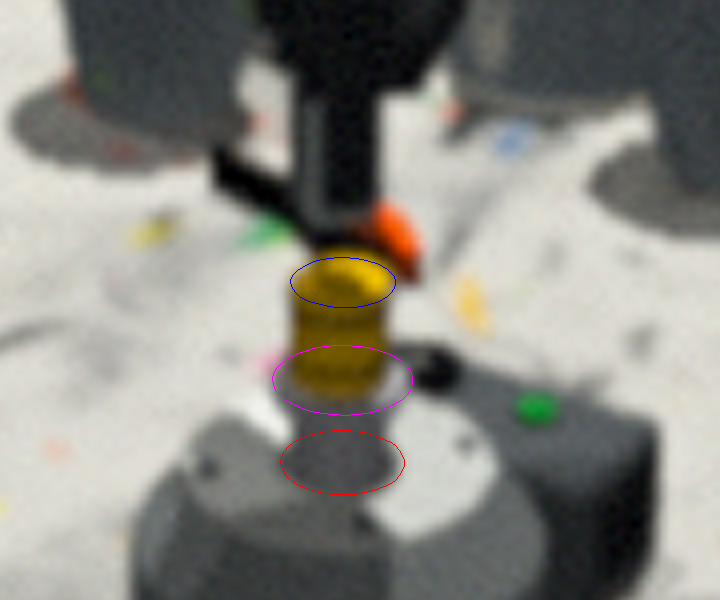

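The arbor stands upright in the socket and stays put without the gripper. The fingers are shut above its crown, so I'll press on the top with them.

apply_moves([
  [0,0,0,0,-0.5,8,0],
  [0,0,0,0,-0.5,14,0],
  [0,0,0,0,-0.5,17,0],
  [0,0,0,0,-0.5,17,0],
])

```text
t: 12.3
ee_pos: [0.5709, -0.1793, 0.1374]
eef_rot: [0.18, 0.984, 0.0, -0.001]
wrist_force: [0.1, 1.0, 0.5]
width: -0.0002
```

apply_moves([
  [0,0,0,0,0,0.7,0],
  [0,0,0,0,0,1.3,0],
  [0,0,0,0,0,1.3,0],
])

```text
t: 12.6
ee_pos: [0.5715, -0.1795, 0.1371]
eef_rot: [0.18, 0.984, -0.0, 0.0]
wrist_force: [0.9, 0.2, -0.0]
width: 0.0
```

apply_moves([
  [0,0,0,0,0,0.6,0],
  [0,0,0,0,0,1,0],
  [0,0,0,0,0,1,0],
])

```text
t: 12.9
ee_pos: [0.5714, -0.1794, 0.136]
eef_rot: [0.18, 0.984, -0.0, 0.0]
wrist_force: [-0.4, -0.6, -0.5]
width: -0.0002
```

apply_moves([
  [0,0,0,0,0,0.5,0],
  [0,0,0,0,0,1,0],
  [0,0,0,0,0,1,0],
])

```text
t: 13.2
ee_pos: [0.5713, -0.1795, 0.1349]
eef_rot: [0.18, 0.984, -0.0, -0.0]
wrist_force: [0.4, -0.2, 0.3]
width: 0.0002
```

apply_moves([
  [0,0,0,0,0,0.5,0],
  [0,0,0,0,0,0.8,0],
  [0,0,0,0,0,0.8,0],
])

```text
t: 13.5
ee_pos: [0.5715, -0.1795, 0.1345]
eef_rot: [0.18, 0.984, -0.0, 0.0]
wrist_force: [-1.0, 0.4, 4.3]
width: -0.0002
```

apply_moves([
  [0,0,0,0,0,0.4,0],
  [0,0,0,0,0,0.6,0],
  [0,0,0,0,0,0.6,0],
])

```text
t: 13.8
ee_pos: [0.5717, -0.1796, 0.1344]
eef_rot: [0.18, 0.984, -0.0, 0.001]
wrist_force: [-1.7, -0.3, 8.8]
width: -0.0002
```

apply_moves([
  [0,0,0,0,0,0.4,0],
  [0,0,0,0,0,0.6,0],
  [0,0,0,0,0,0.6,0],
])

```text
t: 14.1
ee_pos: [0.5719, -0.1796, 0.1341]
eef_rot: [0.18, 0.984, -0.0, 0.001]
wrist_force: [-2.2, 1.4, 11.3]
width: 0.0
```

apply_moves([
  [0,0,0,0,0,0.4,0],
  [0,0,0,0,0,0.5,0],
  [0,0,0,0,0,0.5,0],
])

```text
t: 14.4
ee_pos: [0.572, -0.1797, 0.1338]
eef_rot: [0.18, 0.984, -0.0, 0.001]
wrist_force: [-1.9, 1.3, 12.8]
width: 0.0001
```

apply_moves([
  [0,0,0,0.2,0,0.4,0],
  [0,0,0,0.2,0,0.7,0],
  [0,0,0,0.2,0,0.7,0],
])

```text
t: 14.7
ee_pos: [0.572, -0.1797, 0.1334]
eef_rot: [0.18, 0.984, -0.0, 0.001]
wrist_force: [-2.6, 1.6, 16.2]
width: -0.0004
```

apply_moves([
  [0,0,0,0.2,0,0.3,0],
  [0,0,0,0.2,0,0.5,0],
  [0,0,0,0.2,0,0.5,0],
])

```text
t: 15.0
ee_pos: [0.572, -0.1796, 0.1332]
eef_rot: [0.18, 0.984, -0.0, 0.002]
wrist_force: [-2.7, 0.9, 18.2]
width: -0.0001
```

apply_moves([
  [0,0,0,0,0,0.2,0],
  [0,0,0,0,0,0.4,0],
  [0,0,0,0,0,0.4,0],
])

```text
t: 15.3
ee_pos: [0.5721, -0.1797, 0.1329]
eef_rot: [0.181, 0.984, -0.0, 0.002]
wrist_force: [-3.5, 1.3, 19.7]
width: 0.0001
```

apply_moves([
  [0,0,0,0,0,0.2,0],
  [0,0,0,0,0,0.4,0],
  [0,0,0,0,0,0.4,0],
])

```text
t: 15.6
ee_pos: [0.5722, -0.1797, 0.1327]
eef_rot: [0.18, 0.984, -0.0, 0.002]
wrist_force: [-4.1, 2.2, 20.4]
width: 0.0003
```

apply_moves([
  [0,0,0,0.3,0,0.2,0],
  [0,0,0,0.3,0,0.3,0],
  [0,0,0,0.3,0,0.3,0],
])

```text
t: 15.9
ee_pos: [0.5721, -0.1797, 0.1326]
eef_rot: [0.181, 0.984, -0.0, 0.002]
wrist_force: [-3.5, 1.9, 21.7]
width: -0.0003
```

apply_moves([
  [0,0,0,0,0,0,0],
])

```text
t: 16.0
ee_pos: [0.5721, -0.1797, 0.1326]
eef_rot: [0.181, 0.984, -0.0, 0.002]
wrist_force: [-3.0, 1.9, 21.7]
width: 0.0001
```

apply_moves([
  [0,0,0,0,0,-3,0],
  [0,0,0,0,0,-10,0],
  [0,0,0,0,0,-30,0],
  [0,0,0,0,0,-60,0],
  [0,0,0,0,0,-90,0],
  [0,0,0,0,0,-100,0],
  [0,0,0,0,0,-100,0],
  [0,0,0,0,0,-100,0],
])

```text
t: 16.8
ee_pos: [0.5703, -0.179, 0.2292]
eef_rot: [0.18, 0.984, 0.0, -0.001]
wrist_force: [-0.8, 0.2, -0.5]
width: -0.0001
```

```bash
python3 - <<'E'
from h import *
im=optics.get_image('scene');print(ctrl.get_state()['wrist_force'].round(1) if hasattr(ctrl.get_state()['wrist_force'],'round') else ctrl.get_state()['wrist_force'])
f=8;b=cv2.resize(im,None,fx=f,fy=f,interpolation=cv2.INTER_CUBIC)[:,:,::-1].copy()
for (X,Y,Z,r,c) in((.5713,-.1793,.1245,.014,(255,0,0)),(.5713,-.1793,.0945,.019,(255,0,255)),(.5713,-.1793,.07,.017,(0,0,255))):
    P=np.array([proj('scene',(X+r*np.cos(a),Y+r*np.sin(a),Z)) for a in np.linspace(0,6.28,40)]);cv2.polylines(b,[np.int32((P+.5)*f)],True,c,1)
cv2.imwrite('pics/end1.png',b[165*f:240*f,300*f:390*f]);cv2.imwrite('pics/end_s.png',im[:,:,::-1])
E
```

```text
[-0.3 -0.1  0. ]
```

View pics/end1.png

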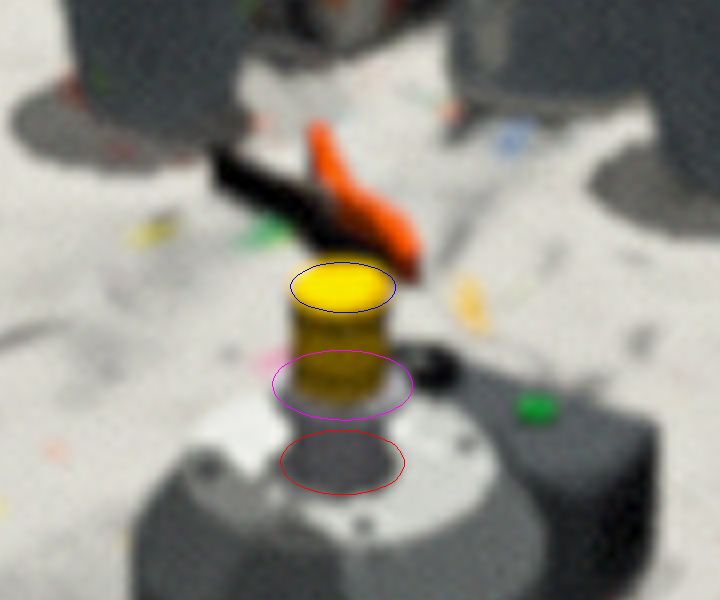

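View pics/end_s.png

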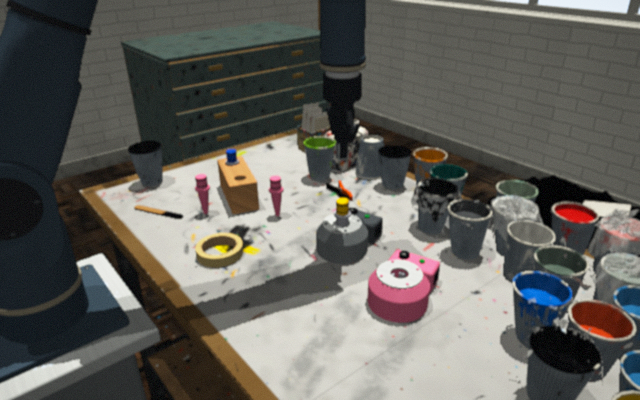

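The arbor is upright in the grey mixer's socket at (343,207). The blue arbor, clamp, cup and pink parts look undisturbed, and the wrist force reads zero.

```bash
python3 -c "
from workcell import ticket
print(ticket.finish_job())"
```

```text
the job is handed in; nothing more can be done
None
```

The yellow arbor is wedged upright in the grey mixer's socket, and the job was handed in at about 17 s of the 45 s allowed.

- **Fitting:** I lifted the arbor out of the block by its crown and lowered it into the socket. The jaws took hold with the tip about 49 mm below the mouth. I then let go and pressed straight down on the crown with the shut fingers.
- **Push:** The last push read a steady 21.7 N, above the 20 N needed and below the 25 N limit. I took no reading above that. The force along the way was only read at the end of each move.
- **Sideways force:** There was about 6 N sideways during entry, which I reduced by shifting the arm 1–2 mm. Another 3–4 N built up during the final press.
- **Last check:** With the gripper clear of the arbor and the wrist force at zero, the arbor stood upright and centred in the scene view. The blue arbor, clamp, cup and pink look-alikes looked unmoved. I did not re-measure their positions or take a final top picture.
- **Measurements that disagreed:** The two cameras differed by 2–3 mm on the position of the socket and the crown. The socket turned out closer to the scene camera's value. Automatic outlining in the scene picture failed, so I read those positions from overlays by eye.

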